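# Change the board in the bonding jig under its two hold-down bars

### The arm

A 7-joint arm with a two-finger parallel gripper is mounted at the origin on a cart in front of the work surface, level with it; the furniture and walls round the work are solid. World frame = base frame: x ahead of the robot, y to its left, z up, the work surface at z = 0. Lengths are in m, angles in rad, forces in N, time in s.
With the tool pointing down it reaches from about 0.4 to 0.85 m from the base axis. Payload 10.4 kg.
Tool frame: the origin (TCP) lies at the very end of the fingers, on their centre line; the grasp point (between the pads) lies 19 mm behind it; z points along the fingers, y is the line along which they close (so a half turn about z gives the same grasp; the last joint's range is limited). The gripper opens to 85 mm and grips with 20 to 120 N. Pads are 22 mm wide; open, the fingers measure 114 mm over their backs; the gripper's body (76 mm by 85 mm) begins 54 mm behind the grasp point. The pads swing forward as they close: fully open they stand 13 mm farther back than shut.
Start: joints at [1.12, 0.332, -0.065, 1.46, 0.022, 1.35, -0.088], TCP at [0.259, -0.569, 0.208] pointing down, gripper open.
Joint ranges: [-2.6, 2.6], [-0.5, 2.12], [-1.47, 1.34], [0.16, 2.42], [-1.27, 4.41], [0.06, 2.06], [-2.6, 2.6]. Speed limits (rad/s): [2.22, 2.22, 2.79, 2.79, 3.14, 3.14, 3.14].

### API

Orientations are given as a unit quaternion [w, x, y, z].
In Python, from workcell import robot gives the robot as it stands.
- The arm moves only by the tool apply_moves, never from a script. Its argument "steps" is a list of rows, each a list of 5 numbers: the shift along the world's x, y, z in cm, then the turn about the world's z in rad, then the opening, from -1 (shut) to 1 (fully open). In form: [[x, y, z, yaw, grip], ...]. A call has 1 to 8 rows; each row is the pose to reach, as a shift and turn from the pose commanded when the call began; what a row does not reach only later rows make up. A row lasts 1/8 s, in which the tool goes at most 62.5 mm and 10.7 degrees, less where a joint would pass 70% of its speed; a pose out of reach is approached as far as the arm can. A call with a gripper value outside its range is refused whole. The fingers move at their own pace and stop on an object; "newtons" is the grip in N (left out, the last holds). Time passes only in rows, so rows that repeat a pose let the fingers close. It gives the time, the measured TCP pose, the force, the opening and the grip force at its end, in the units of the state.
- robot.sense(): the state, without advancing time (a new reading comes with each control period).
- robot.read_camera(name): name is "side" or "top"; returns (picture, depth): 420x560x3 uint8, red, green, blue; 420x560 float32, m along the optical axis (not along the pixel's ray), 0 where there is no reading.
- robot.get_calibration(name): a dict with "fx", "fy", "cx", "cy" (pixels), "D" ([k1, k2, p1, p2, k3] as OpenCV has them; the pictures are not rectified), "pose" (4x4, takes a point from camera to world coordinates). Camera axes: x right, y up, looking along -z (the intrinsics and any distortion apply to the point x, -y, -z); pixel columns grow to the right and rows downward; lengths in m; the calibration is good to about 2 mm. A picture is of the moment at which its call begins. get_calibration takes no time and is no camera call.
- robot.sign_off(): hands the job in; it is judged then, once.
The state is a dict: "time_s": time; "joint_pos": joint angles; "joint_velocities": joint speeds; "effort": joint torques, N m; "tool_pos": TCP position; "ee_rot": TCP orientation; "force": force on the tool from outside, world axes, zero at the start; "moment": the same for the moment, N m; "gripper_width": opening from 0.0 (shut) to 1.0 (fully open); "gripper_force": force on a finger pad.
Only numpy, scipy, OpenCV 4.12 (cv2) and the standard library are available. Lean on these libraries where they do the work, as an engineer would, in place of code of your own. Each camera call takes 0.05 s, during which the arm holds its last target. There are 200 camera calls.

### The job

The glue under the board in the bonding jig has set and the next board is to be clamped. Lift off both hold-down bars and lay them flat on the grey mat, move the finished board from the jig to the black tray, and seat the fresh board (the loose one of the same kind, on a heat sink) flat in the jig with the short end that carries a white connector on the long bar's side. Then put each bar back over its own pair of pins, right down; leave the board with the wires alone.

Things in the scene. Friction and masses are not known exactly. Their poses are not given: they have to be found in the camera images.
- jig: Fixed grey bonding jig 148x120x10 mm, origin under its centre, z up. Nest in the middle: heat sink underside at z 13 mm, its 65 mm along jig x, 1.5 mm play, guides flared 7 mm up to z 29; long edges free for fingers at y 0 +-20. Bars lie along x, underside at z 42, over 10 mm taper-nosed pins up to z 63: long bar at y +32 (pins x +-59), short bar at y -32 (pins x +-51).
- long_bar: Loose aluminium hold-down bar 138x24x8 mm, 14 mm holes 59 mm either side of its centre, 120 g; long black grip on top, 46 mm along the bar, 16 mm wide, from 8 to 30 mm above the underside. Origin: centre of underside; x along the bar; both halves alike. Starts on the wider-spaced pins of the jig, across the finished board.
- short_bar: Loose aluminium hold-down bar like the long one but 122x24x8 mm, holes 51 mm either side of its centre; short black grip 24 mm along the bar, 16 mm wide, from 8 to 30 mm above the underside. Origin: centre of underside; x along the bar; both halves alike. Starts on the closer-spaced pins of the jig.
- finished_board: Loose green circuit board on a finned aluminium heat sink 65 (x) x 86 (y) x 12 mm, 28 mm high over the parts, 160 g; hold it by the long sides of the heat sink, 65 mm apart. Origin: centre of underside, z up. A white connector stands at the +y short end, none at the -y end; four round cans in a row along the -x edge. Starts seated in the jig under both bars.
- fresh_board: Loose circuit board on a heat sink, of the same kind, size and axes as the finished one, lying parts up on the bench at the right-hand end. A white connector stands at the +y short end, none at the -y end; four round cans in a row along the -x edge.
- wired_board: Loose green circuit board without heat sink, of another kind, with coloured wires trailing from one side, near the fresh board: not part of the job. 121x86x15 mm with its wires; origin in the middle of board and wires, underside; the board itself spans x -60 to +4 mm, y +-43 mm.
- mat: Fixed plain grey mat 140 (x) x 125 (y) x 3 mm flat on the bench, the side area for the bars. Origin: centre of underside; top at 3 mm. Behind it stands a fixed blue parts organiser whose clear lid is open and reaches about 170 mm above the bench: carry things over or round it.
- tray: Fixed black shallow ribbed tray for finished boards, 125 (x) x 160 (y) mm outside, walls 3 mm thick and 12 mm high, inner floor 3 mm above the origin (centre of underside).

How it is judged:
On the way, in this order (a step that is already met when the one before it is completed fails the run):
1. both hold-down bars lie flat on the grey mat, released (x of long_bar in the frame of mat between -0.05 and 0.05 m and y of long_bar in the frame of mat between -0.05 and 0.05 m and z of each of long_bar, short_bar in the frame of mat below 0.009 m and angle between each of long_bar, short_bar's own z axis and vertical below 0.1 rad and linear speed of each of long_bar, short_bar below 0.02 m/s and contact force between the fingers and long_bar below 0.5 N and x of short_bar in the frame of mat between -0.05 and 0.05 m and y of short_bar in the frame of mat between -0.05 and 0.05 m and contact force between the fingers and short_bar below 0.5 N), for 0.2 s.
2. the finished board lies flat in the black tray, released (x of finished_board in the frame of tray between -0.035 and 0.035 m and y of finished_board in the frame of tray between -0.05 and 0.05 m and z of finished_board in the frame of tray below 0.008 m and angle between finished_board's own z axis and vertical below 0.1 rad and linear speed of finished_board below 0.02 m/s and contact force between the fingers and finished_board below 0.5 N), for 0.2 s.
3. the fresh board lies seated in the jig, released (horizontal distance between fresh_board and jig below 0.006 m and z of fresh_board in the frame of jig between 0.01 and 0.0165 m and angle between fresh_board's own z axis and vertical below 0.06 rad and angle between the y axis of fresh_board and the y axis of jig, either way round below 0.1 rad and linear speed of fresh_board below 0.02 m/s and contact force between the fingers and fresh_board below 0.5 N), for 0.2 s.
At the end, for the whole second after the job is handed in: Fresh board flat in the jig (within 6 mm), its white-connector end on the long bar's side; each bar down on its own pins (within 8 mm, 3.5 mm in height); finished board flat in the tray (centre within 35 x 50 mm of the tray's); all released and at rest; wired board moved no more than 15 mm (all of step 2 and all of step 3 and y of long_bar in the frame of fresh_board above 0.015 m and x of long_bar in the frame of jig between -0.008 and 0.008 m and y of long_bar in the frame of jig between 0.024 and 0.04 m and z of each of long_bar, short_bar in the frame of jig below 0.0455 m and angle between each of long_bar, short_bar's own z axis and vertical below 0.06 rad and angle between the x axis of each of long_bar, short_bar and the x axis of jig, either way round below 0.1 rad and linear speed of each of long_bar, short_bar below 0.02 m/s and contact force between the fingers and long_bar below 0.5 N and x of short_bar in the frame of jig between -0.008 and 0.008 m and y of short_bar in the frame of jig between -0.04 and -0.024 m and contact force between the fingers and short_bar below 0.5 N and distance of wired_board from where it was at the start of the episode below 0.015 m); the robot touches nothing.
It fails at once if the board with the wires is moved by more than 15 mm (distance of wired_board from where it was at the start of the episode above 0.015 m).
It also fails if it takes over 144 s, if anything falls off the work surface, if the arm or the gripper's body presses on something with over 40 N, if the wrist force passes 120 N, or if a joint passes its speed limit or range.

## Working session

There is one attempt and no reset: what is moved stays moved. The work goes in short steps, Python scripts to look and compute and a tool call to move; the robot and the scene stay as the last step left them, time stands still between calls to the robot, and variables do not carry over. Pictures are saved under pics/ and viewed, at most 14 in all, crops included, and the job is handed in when it is done.

Besides the shell and the picture viewer there is one more tool, called as name(argument=value, ...), one argument or row to a line, values as JSON. apply_moves: Moves the arm, as the interface text tells. Its arguments: {"type":"object","properties":{"steps":{"type":"array"},"newtons":{"type":"number"}},"required":["steps"]}

```bash
ls; mkdir -p pics; cat > h.py <<'E'
import numpy as np, cv2
from workcell import robot
def snap(n,tag):
    p,d=robot.read_camera(n); cv2.imwrite(f"pics/{tag}.png",p[:,:,::-1]); np.savez(f"pics/{tag}.npz",p=p,d=d); return p,d
def rays(n,uv):
    c=robot.get_calibration(n); K=np.array([[c['fx'],0,c['cx']],[0,c['fy'],c['cy']],[0,0,1.]])
    x=cv2.undistortPoints(np.array(uv,float).reshape(-1,1,2),K,np.array(c['D'],float))[:,0]
    T=np.array(c['pose']); r=np.c_[x[:,0],-x[:,1],-np.ones(len(x))]
    return T[:3,3], r@T[:3,:3].T
def onplane(n,uv,z):
    o,r=rays(n,uv); return o+r*((z-o[2])/r[:,2])[:,None]
def cloud(n,d):
    h,w=d.shape; uv=np.stack(np.meshgrid(np.arange(w),np.arange(h)),-1).reshape(-1,2)
    o,r=rays(n,uv); return (o+r*d.reshape(-1,1)).reshape(h,w,3)
E
python3 - <<'E'
from h import *
for n in("top","side"):
    p,d=snap(n,n+"0"); c=robot.get_calibration(n); print(n,np.round(c['pose'],3).tolist(),c['fx'],c['cx'],c['cy'],c['D'])
print(robot.sense())
E
```

```text
pics
top [[0.002, 0.995, -0.103, 0.406], [-1.0, 0.001, -0.011, 0.111], [-0.01, 0.103, 0.995, 1.147], [0.0, 0.0, 0.0, 1.0]] 454.9266903342913 281.23231682719444 207.48851803969683 [0.02336036 0.         0.         0.         0.        ]
side [[0.999, 0.014, -0.047, 0.459], [-0.048, 0.5, -0.864, -0.798], [0.011, 0.866, 0.5, 0.581], [0.0, 0.0, 0.0, 1.0]] 515.9836951212867 280.0044355070105 204.71546263576812 [-0.1741662  0.         0.         0.         0.       ]
{'time_s': 0.1, 'joint_pos': array([ 1.12038468,  0.33279464, -0.06465139,  1.4608698 ,  0.02162347,
        1.34989781, -0.08854456]), 'joint_velocities': array([ 0.0004068 , -0.00031451,  0.00060922, -0.00292841, -0.0001756 ,
       -0.00198088,  0.00109128]), 'effort': array([ 1.52473520e-03, -6.26749706e+01,  4.94551531e-02, -3.92425632e+01,
        1.63640612e-02,  7.03748345e-03, -1.57548044e-05]), 'tool_pos': array([ 0.2591089 , -0.56835496,  0.20769821]), 'ee_rot': array([-6.10453955e-04,  9.77216043e-01,  2.12246084e-01, -1.82270227e-04]), 'force': array([-0.0178264 ,  0.0658267 ,  0.15659274]), 'moment': array([-0.01290291, -0.01258097,  0.05303405]), 'gripper_force': 0.0, 'gripper_width': 1.0022646545703469}
```

View pics/top0.png

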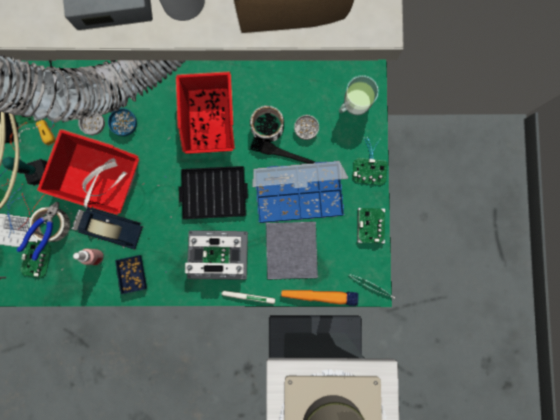

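View pics/side0.png

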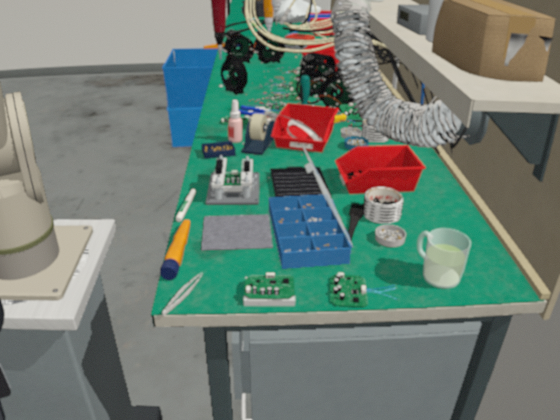

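The top picture shows the jig at about (215,255), the tray at (213,193) and the mat at (291,250). The fresh board is at (371,226) and the wired board at (369,172). The side view agrees, with the jig at (234,185) and the fresh board at (270,288). I'll zoom in on the jig and the fresh board.

```bash
python3 - <<'E'
from h import *
t=cv2.imread("pics/top0.png"); s=cv2.imread("pics/side0.png")
def cr(im,x,y,w,h,k): return cv2.resize(im[y:y+h,x:x+w],(w*k,h*k),interpolation=cv2.INTER_CUBIC)
a=cr(t,180,225,75,60,5); b=cr(t,350,200,50,60,5); c=cr(s,235,265,75,50,5); e=cr(s,195,145,75,60,5)
W=np.zeros((600,800,3),np.uint8)
W[:300,:375]=a; W[:300,400:650]=b; W[300:550,:375]=c; W[300:600,400:775]=e
cv2.imwrite("pics/crop1.png",W)
P=cloud("top",np.load("pics/top0.npz")["d"])
for n,(u,v) in dict(jigbar1=(200,242),grip1=(214,241),bar2=(200,267),grip2=(213,268),mat=(291,250),tray=(213,193),fresh=(371,226),wired=(369,172),lid=(300,175),org=(300,205),green=(150,210),bench=(260,235)).items(): print(n,P[v,u].round(4))
E
```

```text
jigbar1 [0.4364 0.3184 0.0456]
grip1 [0.4379 0.2794 0.0784]
bar2 [0.3767 0.3161 0.0507]
grip2 [0.375  0.2813 0.0734]
mat [0.418 0.098 0.004]
tray [ 0.5622  0.2966 -0.0008]
fresh [ 0.4775 -0.0996  0.0197]
wired [ 0.6159 -0.1002  0.0029]
lid [0.588  0.0786 0.1173]
org [0.5281 0.0761 0.0324]
green [ 0.5186  0.456  -0.0019]
bench [0.4553 0.1757 0.0057]
```

View pics/crop1.png

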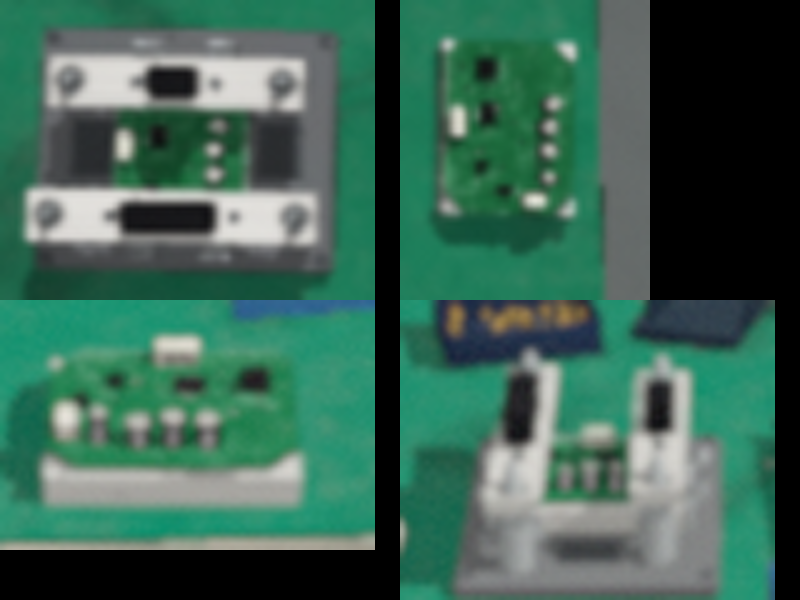

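The crop shows the short bar with its short grip on the far side (+x) and the long bar on the robot's side. The fresh board's cans are on its right, and the short-end connector sits at its near-right corner (535,200). Its frame therefore already matches the jig's, and no half turn is needed. Next I'll measure.

```bash
cat >> h.py <<'E'
def rect(P,m):
    n,l,st,_=cv2.connectedComponentsWithStats(m.astype(np.uint8)); i=1+np.argmax(st[1:,4]); q=P[l==i]
    r=cv2.minAreaRect((q[:,:2]*1000).astype(np.float32)); return np.round(r[0],1),np.round(r[1],1),round(r[2],1),np.round(np.percentile(q[:,2],[5,50,95])*1000,1),st[i]
def planepts(n,z,shape=(420,560)):
    uv=np.stack(np.meshgrid(np.arange(shape[1]),np.arange(shape[0])),-1).reshape(-1,2)
    return onplane(n,uv,z).reshape(*shape,3)
E
python3 - <<'E'
from h import *
f=np.load("pics/top0.npz"); p=f["p"].astype(int); d=f["d"]; C=cloud("top",d)
hsv=cv2.cvtColor(f["p"],cv2.COLOR_RGB2HSV).astype(int); H,S,V=[hsv[...,i] for i in range(3)]
def win(x,y,w,h):
    m=np.zeros(V.shape,bool); m[y:y+h,x:x+w]=1; return m
white=(V>165)&(S<60)
for nm,w,z in(("short",win(183,232,65,18),.05),("long",win(183,259,65,18),.05)):
    m=cv2.morphologyEx((white&w).astype(np.uint8),cv2.MORPH_CLOSE,np.ones((11,11)))
    print(nm,*rect(planepts("top",z),m))
    g=(V<60)&w; print(" grip",*rect(planepts("top",z+.02),g))
nong=~((H>65)&(H<90)&(S>100))
print("jig grey",*rect(planepts("top",.010),nong&win(180,225,75,60)))
print("mat",*rect(planepts("top",.003),(S<50)&win(262,215,60,67)))
print("tray",*rect(planepts("top",.012),(V<75)&win(175,160,76,63)))
# fresh by depth
for z,lo,hi in((.0135,.006,.04),):
    m=(C[...,2]>lo)&(C[...,2]<hi)&win(350,202,40,50); print("fresh",*rect(planepts("top",z),m))
wm=win(350,202,38,50)
edge=((V>1)&wm&((S<60)|(V<0)|((H>=40)&(H<=66)&(V>0))))
print("bench H",H[240,340:402:3], "board H",H[226,356:390:3],"S",S[226,356:390:3],"V",V[226,356:390:3], "benchSV",S[226,345],V[226,345])
print("finished green cols", H[253,198:236:2])
org=(H>95)&(H<125)&(S>90)&win(250,160,100,65); print("org",*rect(planepts("top",.03),org))
E
```

```text
short [438.8 281.5] [ 24.  120.8] 0.1 [50. 50. 50.] [190 236  51  11 511]
 grip [438.2 280.7] [ 9.4 19.1] 0.1 [70. 70. 70.] [210 239   9   5  44]
long [379.7 283.8] [137.2  33.1] 88.6 [50. 50. 50.] [185 259  58  15 444]
 grip [374.9 281.9] [ 9.3 42.3] 0.1 [70. 70. 70.] [204 266  19   5  88]
jig grey [407.2 285.5] [155.3 119.7] 89.0 [10. 10. 10.] [ 184  230   64   50 2618]
mat [418.5  97.1] [138.1 123.5] 1.8 [3. 3. 3.] [ 266  222   52   57 2737]
tray [566.1 295.9] [157.7 174.3] 0.1 [12. 12. 12.] [ 178  160   70   63 3710]
fresh [ 479.3 -100.4] [87.2 67.1] 0.1 [13.5 13.5 13.5] [357 208  28  36 936]
bench H [79 79 79 79 78 79 60 71 73 72 73 71 43 68 72 77 78 77 78 85 85] board H [79 62 47 72 72 73 72 71 60 73 79 78] S [185  37  20 177 153 185 177 141  23 183 202 134] V [109  96 180 105 113 102 105  74 136 103 120 118] benchSV 196 125
finished green cols [102 102  60  32  48  72  73  73  73  73  73  71  67  70  72  72  80 102
 108]
org [539.7  76.8] [ 91.7 210.6] 5.1 [30. 30. 30.] [ 256  179   88   44 2819]
```

apply_moves(
  steps=[
    [3,4.6,4,0.14,0.2],
    [6,9.2,4.2,0.28,-0.1],
    [9,13.8,4.2,0.42,-0.1],
    [12,18.5,4.2,0.57,-0.1],
    [15,23,4.2,0.71,-0.1],
    [18,27.6,4.2,0.85,-0.1],
    [21,32.2,4.2,1.0,-0.1],
    [24.1,36.9,4.2,1.14,-0.1],
  ],
  newtons=40,
)

```text
time_s: 1.1
tool_pos: [0.5008, -0.1982, 0.2503]
ee_rot: [-0.0, 0.707, 0.708, -0.0]
force: [0.7, -1.8, 0.1]
gripper_width: 0.448
gripper_force: 0.0
```

apply_moves(
  steps=[
    [-0.5,6,0,0,-0.1],
    [-1.5,12,0,0,-0.1],
    [-3,18,0,0,-0.1],
    [-5,24,0,0,-0.1],
    [-7,30,0,0,-0.1],
    [-9,36,0,0,-0.1],
    [-11,42,0,0,-0.1],
    [-12.6,48,0,0,-0.1],
  ],
)

```text
time_s: 2.1
tool_pos: [0.374, 0.2793, 0.2505]
ee_rot: [0.001, 0.708, 0.706, 0.0]
force: [1.3, -0.3, 0.1]
gripper_width: 0.451
gripper_force: 0.0
```

apply_moves(
  steps=[
    [0,0,-4,0,-0.1],
    [0,0,-8,0,-0.1],
    [0,0,-12,0,-0.1],
    [0,0,-12,0,-0.1],
  ],
)

```text
time_s: 2.6
tool_pos: [0.3732, 0.2767, 0.1284]
ee_rot: [-0.001, 0.708, 0.706, -0.002]
force: [-0.4, 0.1, 1.3]
gripper_width: 0.449
gripper_force: 0.0
```

```bash
python3 - <<'E'
from h import *
a=snap("top","t1")[0]; b=snap("side","s1")[0]
cr=lambda im,x,y,w,h,k: cv2.resize(im[y:y+h,x:x+w,::-1],(w*k,h*k),interpolation=cv2.INTER_CUBIC)
W=np.zeros((480,800,3),np.uint8); W[:,:400]=cr(a,170,205,100,120,4); W[:,400:]=cr(b,180,100,100,120,4); cv2.imwrite("pics/c2.png",W); print(robot.sense()["tool_pos"])
E
```

```text
[0.37515202 0.27823277 0.13148456]
```

View pics/c2.png

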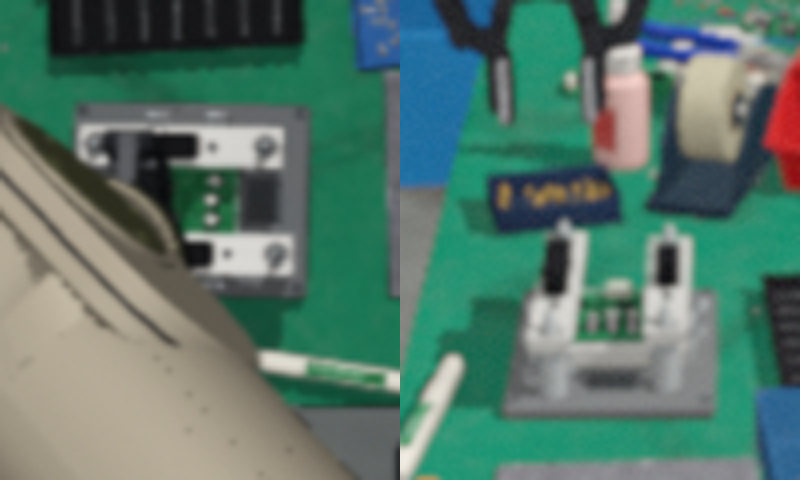

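The fingers straddle the long bar's grip, with the side view showing the tips at about (503,110) and (592,110). I'll go down and grip.

apply_moves(
  steps=[
    [0,0.2,-2.5,0,-0.1],
    [0,0.2,-5,0,-0.1],
    [0,0.2,-7,0,-0.1],
    [0,0.2,-7.7,0,-0.1],
    [0,0.2,-7.7,0,-0.4],
    [0,0.2,-7.7,0,-0.9],
    [0,0.2,-7.7,0,-1],
    [0,0.2,-7.7,0,-1],
  ],
)

```text
time_s: 3.7
tool_pos: [0.3752, 0.2799, 0.0538]
ee_rot: [0.0, 0.708, 0.706, 0.0]
force: [-0.0, -0.2, -0.5]
gripper_width: 0.004
gripper_force: 0.0
```

apply_moves(
  steps=[
    [0,0,0,0,-1],
    [0,0,0,0,-1],
    [0,0,0,0,-1],
  ],
)

```text
time_s: 4.08
tool_pos: [0.375, 0.2798, 0.0534]
ee_rot: [0.0, 0.708, 0.706, 0.0]
force: [0.5, 0.7, 0.1]
gripper_width: -0.0
gripper_force: 0.0
```

```bash
python3 - <<'E'
from h import *
a=snap("top","t2")[0]; b=snap("side","s2")[0]
cr=lambda im,x,y,w,h,k: cv2.resize(im[y:y+h,x:x+w,::-1],(w*k,h*k),interpolation=cv2.INTER_CUBIC)
W=np.zeros((480,800,3),np.uint8); W[:,:400]=cr(a,170,205,100,120,4); W[:,400:]=cr(b,180,100,100,120,4); cv2.imwrite("pics/c3.png",W); print(robot.sense())
C=cloud("side",np.load("pics/s0.npz" if 0 else "pics/s1.npz")["d"])
for u,v in((220,155),(218,170),(247,160),(245,170),(215,180),(235,195)): print(C[v,u].round(3))
E
```

```text
{'time_s': 4.175, 'joint_pos': array([ 0.14539196,  0.27753546, -0.9648285 ,  1.99808573,  0.27103757,
        0.99963249, -0.9530697 ]), 'joint_velocities': array([-0.00158878, -0.00095211, -0.00141979, -0.00052197, -0.00024621,
        0.0028264 , -0.00040989]), 'effort': array([ 2.55697683e-03, -3.71670592e+01, -7.80786127e+00, -3.25576723e+01,
        1.38922571e-02,  2.18231253e-03,  2.54868055e-04]), 'tool_pos': array([0.37495734, 0.27985273, 0.05343494]), 'ee_rot': array([1.57205539e-05, 7.08140602e-01, 7.06071446e-01, 2.85731558e-05]), 'force': array([ 0.33246808, -0.29299314, -0.14674367]), 'moment': array([0.0109714 , 0.02808204, 0.02959407]), 'gripper_force': 0.0, 'gripper_width': 0.002517949444771279}
[0.375 0.344 0.061]
[0.375 0.262 0.062]
[0.441 0.293 0.071]
[0.436 0.271 0.056]
[0.369 0.237 0.049]
[0.413 0.231 0.013]
```

View pics/c3.png

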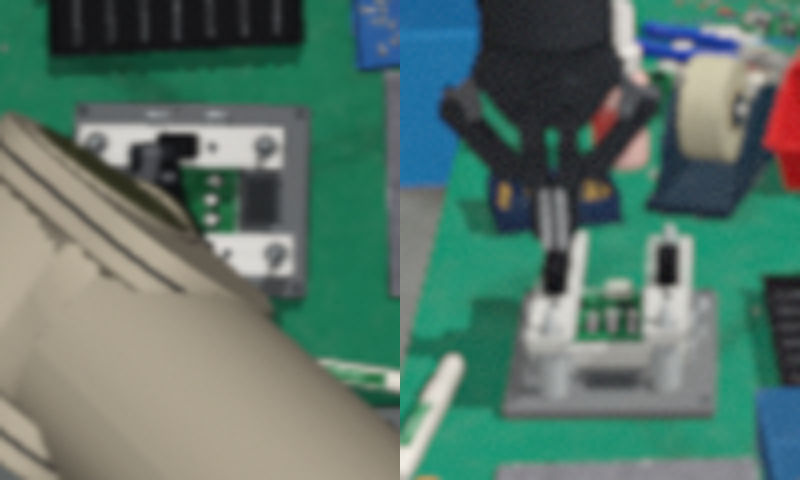

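The fingers shut without holding anything: their tips at about (553,245) in the crop stand over or behind the grip. I'll measure tip and grip in depth.

```bash
python3 - <<'E'
from h import *
A=cloud("side",np.load("pics/s1.npz")["d"]);B=cloud("side",np.load("pics/s2.npz")["d"])
for v in range(146,176,2): print(v,A[v,219].round(3),B[v,219].round(3))
A=cloud("top",np.load("pics/top0.npz")["d"])
for u in range(198,232,3): print(u,A[268,u].round(3),A[241,u].round(3))
E
```

```text
146 [0.361 0.504 0.016] [0.378 0.275 0.115]
148 [0.361 0.5   0.012] [0.379 0.265 0.115]
150 [0.364 0.467 0.02 ] [0.378 0.27  0.108]
152 [0.364 0.464 0.016] [0.378 0.27  0.103]
154 [0.363 0.467 0.009] [0.378 0.269 0.098]
156 [0.363 0.465 0.004] [0.378 0.268 0.094]
158 [0.375 0.303 0.073] [0.377 0.274 0.086]
160 [0.376 0.293 0.072] [0.377 0.27  0.083]
162 [0.376 0.281 0.073] [0.376 0.281 0.073]
164 [0.377 0.27  0.073] [0.377 0.27  0.073]
166 [0.377 0.262 0.072] [0.377 0.265 0.07 ]
168 [0.377 0.264 0.065] [0.377 0.262 0.067]
170 [0.377 0.26  0.063] [0.377 0.26  0.062]
172 [0.377 0.26  0.057] [0.377 0.263 0.056]
174 [0.376 0.262 0.051] [0.376 0.269 0.048]
198 [0.374 0.321 0.051] [0.439 0.322 0.05 ]
201 [0.374 0.313 0.053] [0.439 0.315 0.052]
204 [0.375 0.303 0.072] [0.439 0.308 0.05 ]
207 [0.375 0.296 0.071] [0.439 0.3   0.052]
210 [0.375 0.289 0.072] [0.438 0.29  0.071]
213 [0.375 0.281 0.073] [0.438 0.282 0.074]
216 [0.375 0.275 0.072] [0.438 0.276 0.071]
219 [0.375 0.268 0.071] [0.438 0.269 0.068]
222 [0.375 0.261 0.068] [0.439 0.265 0.05 ]
225 [0.374 0.256 0.049] [0.439 0.257 0.053]
228 [0.374 0.249 0.05 ] [0.439 0.25  0.05 ]
231 [0.374 0.242 0.051] [0.439 0.242 0.055]
```

apply_moves(
  steps=[
    [0,0,4,0,-1],
    [0,0,8,0,-0.1],
    [0,0,10,0,-0.1],
    [0,0,10,0,-0.1],
    [0,0,10,0,-0.1],
  ],
)

```text
time_s: 4.8
tool_pos: [0.3747, 0.2794, 0.1526]
ee_rot: [-0.0, 0.708, 0.706, -0.0]
force: [-0.1, -0.0, 0.4]
gripper_width: 0.451
gripper_force: 0.0
```

```bash
python3 - <<'E'
from h import *
b,d=snap("side","s3"); print(robot.sense()["tool_pos"],robot.sense()["gripper_width"])
B=cloud("side",d); A=cloud("side",np.load("pics/side0.npz")["d"])
m=(np.linalg.norm(A-B,axis=2)>.05)&(B[...,1]>.2)&(B[...,1]<.33)&(B[...,2]<.3)
for lo in(.335,.345,.355,.365,.375,.385,.395,.405):
    q=B[m&(B[...,0]>lo)&(B[...,0]<=lo+.01)]; print(lo,len(q),np.percentile(q[:,2],[0,1,5]).round(3) if len(q) else '',q[q[:,2].argmin()].round(3) if len(q) else '')
v,u=np.nonzero(m); i=np.argsort(-v)[:12]; print(np.c_[u,v][i].tolist()); print(B[v[i],u[i]].round(3))
E
```

```text
[0.37452267 0.2794018  0.15244569] 0.4519304409772188
0.335 109 [0.183 0.185 0.191] [0.344 0.274 0.183]
0.345 225 [0.004 0.178 0.187] [0.35  0.207 0.004]
0.355 137 [0.18  0.184 0.195] [0.355 0.271 0.18 ]
0.365 113 [0.247 0.247 0.251] [0.367 0.273 0.247]
0.375 106 [0.009 0.248 0.25 ] [0.379 0.211 0.009]
0.385 126 [0.184 0.194 0.236] [0.395 0.269 0.184]
0.395 261 [-0.75   0.18   0.187] [ 0.403  0.217 -0.75 ]
0.405 132 [0.012 0.184 0.192] [0.405 0.247 0.012]
[[241, 414], [0, 412], [169, 411], [0, 411], [166, 408], [204, 407], [163, 400], [146, 398], [132, 396], [140, 395], [153, 394], [249, 393]]
[[ 0.403  0.217 -0.75 ]
 [-0.375  0.202 -0.75 ]
 [ 0.178  0.231 -0.75 ]
 [-0.377  0.207 -0.751]
 [ 0.167  0.245 -0.752]
 [ 0.287  0.244 -0.748]
 [ 0.153  0.278 -0.754]
 [ 0.097  0.286 -0.754]
 [ 0.05   0.293 -0.753]
 [ 0.077  0.292 -0.747]
 [ 0.119  0.296 -0.746]
 [ 0.428  0.294 -0.744]]
```

The depth puts the real fingertips about 25 mm above the reported TCP: about 0.078 against 0.053 shut, and about 0.180 against 0.152 at 45 % open. I'll allow for that, go lower in small steps and watch the force.

apply_moves(
  steps=[
    [0,0.1,-4,0,-0.2],
    [0,0.1,-8,0,-0.2],
    [0,0.1,-10,0,-0.2],
    [0,0.1,-11,0,-0.2],
    [0,0.1,-11.6,0,-0.2],
    [0,0.1,-12.2,0,-0.2],
    [0,0.1,-12.2,0,-0.2],
  ],
)

```text
time_s: 5.72
tool_pos: [0.3752, 0.2809, 0.0316]
ee_rot: [0.0, 0.708, 0.706, 0.0]
force: [0.5, 0.1, -1.5]
gripper_width: 0.406
gripper_force: 0.0
```

apply_moves(
  steps=[
    [0,0,0,0,-0.5],
    [0,0,0,0,-1],
    [0,0,0,0,-1],
    [0,0,0,0,-1],
  ],
)

```text
time_s: 6.22
tool_pos: [0.3754, 0.281, 0.0319]
ee_rot: [0.0, 0.708, 0.706, 0.0]
force: [0.5, -1.4, 6.1]
gripper_width: 0.178
gripper_force: 42.5
```

apply_moves(
  steps=[
    [0,0,0.3,0,-1],
    [0,0,1,0,-1],
    [0,0,2,0,-1],
    [0,0,3,0,-1],
    [0,0,5,0,-1],
    [0,0,7,0,-1],
    [0,0,9,0,-1],
    [0,0,9,0,-1],
  ],
)

```text
time_s: 7.22
tool_pos: [0.3759, 0.2815, 0.1234]
ee_rot: [0.001, 0.708, 0.706, 0.002]
force: [-0.2, 0.3, -2.1]
gripper_width: 0.175
gripper_force: 41.6
```

apply_moves(
  steps=[
    [0.4,-5,0,0,-1],
    [0.8,-10,0,0,-1],
    [1.2,-15,0,0,-1],
    [1.3,-18.4,0,0,-1],
    [1.3,-18.4,-4,0,-1],
    [1.3,-18.4,-8,0,-1],
    [1.3,-18.4,-11,0,-1],
    [1.3,-18.4,-12,0,-1],
  ],
)

```text
time_s: 8.22
tool_pos: [0.3864, 0.0968, -0.0002]
ee_rot: [-0.001, 0.708, 0.706, -0.001]
force: [0.1, -0.8, -0.4]
gripper_width: 0.176
gripper_force: 41.5
```

apply_moves(
  steps=[
    [0,0,-0.4,0,-1],
    [0,0,-0.7,0,-1],
    [0,0,-0.9,0,-1],
    [0,0,-0.9,0,-1],
  ],
)

```text
time_s: 8.72
tool_pos: [0.3886, 0.0968, -0.007]
ee_rot: [0.001, 0.708, 0.706, 0.0]
force: [-0.0, -0.4, 3.3]
gripper_width: 0.173
gripper_force: 42.0
```

apply_moves(
  steps=[
    [0,0,0,0,-0.4],
    [0,0,0,0,-0.2],
    [0,0,0,0,-0.2],
    [0,0,3,0,-0.2],
    [0,0,8,0,-0.2],
    [0,0,13,0,-0.2],
    [0,0,15,0,-0.2],
    [0,0,15,0,-0.2],
  ],
)

```text
time_s: 9.72
tool_pos: [0.389, 0.0968, 0.1436]
ee_rot: [0.001, 0.708, 0.706, 0.001]
force: [0.4, -0.1, 0.0]
gripper_width: 0.402
gripper_force: 0.0
```

apply_moves(
  steps=[
    [1.5,6,0,0,-0.2],
    [3,12,0,0,-0.2],
    [5,18.4,0,0,-0.2],
    [5,18.4,-4,0,-0.2],
    [5,18.4,-8,0,-0.2],
    [5,18.4,-10,0,-0.2],
    [5,18.4,-10.9,0,-0.2],
    [5,18.4,-10.9,0,-0.2],
  ],
)

```text
time_s: 10.72
tool_pos: [0.4382, 0.2809, 0.0337]
ee_rot: [0.0, 0.708, 0.706, 0.0]
force: [-1.5, 0.6, 0.7]
gripper_width: 0.402
gripper_force: 0.0
```

apply_moves(
  steps=[
    [0,0,0,0,-0.5],
    [0,0,0,0,-1],
    [0,0,0,0,-1],
    [0,0,0,0,-1],
  ],
)

```text
time_s: 11.22
tool_pos: [0.4389, 0.2811, 0.0347]
ee_rot: [0.001, 0.708, 0.706, 0.001]
force: [-1.0, -1.7, 5.9]
gripper_width: 0.178
gripper_force: 41.7
```

apply_moves(
  steps=[
    [0,0,0.3,0,-1],
    [0,0,1,0,-1],
    [0,0,2,0,-1],
    [0,0,3,0,-1],
    [0,0,5,0,-1],
    [0,0,7,0,-1],
    [0,0,9,0,-1],
    [0,0,9,0,-1],
  ],
)

```text
time_s: 12.22
tool_pos: [0.4389, 0.2814, 0.1253]
ee_rot: [0.001, 0.708, 0.706, 0.001]
force: [1.3, 0.1, -1.0]
gripper_width: 0.175
gripper_force: 40.7
```

apply_moves(
  steps=[
    [0.2,-5,0,0,-1],
    [0.4,-10,0,0,-1],
    [0.6,-15,0,0,-1],
    [0.7,-18.4,0,0,-1],
    [0.7,-18.4,-4,0,-1],
    [0.7,-18.4,-8,0,-1],
    [0.7,-18.4,-11,0,-1],
    [0.7,-18.4,-12,0,-1],
  ],
)

```text
time_s: 13.22
tool_pos: [0.4434, 0.0968, 0.0017]
ee_rot: [-0.001, 0.708, 0.706, -0.001]
force: [-0.6, 0.9, -0.7]
gripper_width: 0.173
gripper_force: 40.7
```

apply_moves(
  steps=[
    [0,0,-0.4,0,-1],
    [0,0,-0.7,0,-1],
    [0,0,-0.9,0,-1],
    [0,0,-0.9,0,-1],
  ],
)

```text
time_s: 13.72
tool_pos: [0.4457, 0.0968, -0.0043]
ee_rot: [0.001, 0.708, 0.706, 0.0]
force: [-4.9, -2.5, 12.7]
gripper_width: 0.172
gripper_force: 42.5
```

apply_moves(
  steps=[
    [0,0,0.1,0,-0.4],
    [0,0,0.1,0,-0.2],
    [0,0,0.1,0,-0.2],
    [0,0,3,0,-0.2],
    [0,0,8,0,-0.2],
    [0,0,13,0,-0.2],
    [-1,2,18,0.18,0.2],
    [-2,6,20,0.36,1],
  ],
)

```text
time_s: 14.72
tool_pos: [0.4261, 0.1566, 0.1968]
ee_rot: [0.002, 0.569, 0.822, 0.001]
force: [0.9, 0.7, -0.4]
gripper_width: 0.79
gripper_force: 0.0
```

apply_moves(
  steps=[
    [-0.3,2,0,0.18,1],
    [-0.6,4,0,0.36,1],
    [-1,6,0,0.54,1],
    [-1.3,8,0,0.72,1],
    [-1.6,10,0,0.9,1],
    [-1.9,12.4,0,1.08,1],
    [-1.9,12.4,-5,1.21,1],
    [-1.9,12.4,-8,1.21,1],
  ],
)

```text
time_s: 15.72
tool_pos: [0.4053, 0.2807, 0.1125]
ee_rot: [-0.001, 0.001, 1.0, -0.0]
force: [0.2, -0.7, 0.7]
gripper_width: 0.999
gripper_force: 0.0
```

```bash
python3 - <<'E'
from h import *
a,d=snap("top","t4"); b,e=snap("side","s4"); s=robot.sense(); print(s["tool_pos"],s["ee_rot"].round(3),s["gripper_width"],s["joint_pos"].round(2))
cr=lambda im,x,y,w,h,k: cv2.resize(im[y:y+h,x:x+w,::-1],(w*k,h*k),interpolation=cv2.INTER_CUBIC)
W=np.zeros((560,800,3),np.uint8); W[:,:400]=cr(a,170,150,100,140,4); W[:,400:]=cr(b,180,120,100,140,4); cv2.imwrite("pics/c4.png",W)
hsv=cv2.cvtColor(a,cv2.COLOR_RGB2HSV).astype(int); S,V=hsv[...,1],hsv[...,2]
P=planepts("top",.011)
for n,(y,h) in dict(short=(228,21),long=(252,24)).items():
    m=np.zeros(V.shape,bool); m[y:y+h,262:322]=1; print(n,*rect(P,cv2.morphologyEx(((V>165)&(S<60)&m).astype(np.uint8),cv2.MORPH_CLOSE,np.ones((11,11)))))
C=cloud("side",e); A=cloud("side",np.load("pics/side0.npz")["d"])
T=cloud("side",e); m=(np.linalg.norm(A-T,axis=2)>.05)&(T[...,1]>.2)&(T[...,1]<.36)&(T[...,2]<.3)&(T[...,2]>.05)
q=T[m]; print(np.percentile(q[:,2],[0,1,5]).round(3),len(q)); l=q[q[:,2]<np.percentile(q[:,2],8)]; print(l[::max(1,len(l)//10)].round(3))
E
```

```text
[0.40433326 0.27973807 0.11186156] [-0.002  0.002  1.    -0.001] 1.000569949217246 [ 0.42  0.4  -1.29  1.87  0.41  1.19  0.55]
short [446.5  96.8] [ 22.4 117.2] 0.1 [11. 11. 11.] [268 234  48  10 447]
long [389.6  98.1] [ 22.1 133.9] 0.1 [11. 11. 11.] [264 257  55  10 368]
[0.05  0.124 0.159] 1434
[[0.396 0.325 0.166]
 [0.405 0.319 0.163]
 [0.863 0.348 0.131]
 [0.409 0.223 0.165]
 [0.411 0.224 0.163]
 [0.413 0.231 0.158]
 [0.917 0.313 0.12 ]
 [0.395 0.231 0.151]
 [0.398 0.229 0.149]
 [0.4   0.231 0.146]
 [0.44  0.331 0.051]]
```

View pics/c4.png

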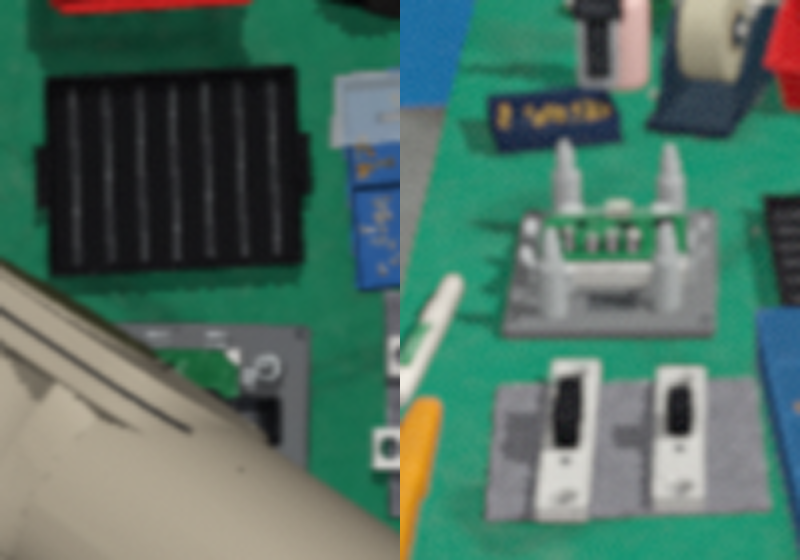

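Both bars lie flat on the mat, measured at (0.447, 0.097) and (0.390, 0.098). The open near fingertip is at (0.40, 0.23), about 34 mm above the reported TCP. I'll go down on the finished board.

apply_moves(
  steps=[
    [0.2,0.1,-4,0,1],
    [0.2,0.1,-8,0,1],
    [0.2,0.1,-10,0,1],
    [0.2,0.1,-11,0,1],
    [0.2,0.1,-12,0,1],
    [0.2,0.1,-12,0,1],
  ],
)

```text
time_s: 16.58
tool_pos: [0.4082, 0.2819, -0.0053]
ee_rot: [0.0, 0.002, 1.0, 0.0]
force: [0.5, -0.2, -0.0]
gripper_width: 1.001
gripper_force: 0.0
```

apply_moves(
  steps=[
    [0,0,-0.3,0,1],
    [0,0,-0.6,0,1],
    [0,0,-0.8,0,1],
    [0,0,-0.8,0,1],
  ],
)

```text
time_s: 17.08
tool_pos: [0.4079, 0.2818, -0.0137]
ee_rot: [-0.0, 0.002, 1.0, 0.0]
force: [-0.2, 0.2, -0.1]
gripper_width: 1.001
gripper_force: 0.0
```

apply_moves(
  steps=[
    [0,0,-0.2,0,1],
    [0,0,-0.2,0,0.7],
    [0,0,-0.2,0,0.4],
    [0,0,-0.2,0,0.2],
    [0,0,-0.2,0,0.2],
  ],
  newtons=50,
)

```text
time_s: 17.7
tool_pos: [0.408, 0.2821, -0.0151]
ee_rot: [0.0, 0.002, 1.0, 0.0]
force: [-2.1, -1.1, 6.6]
gripper_width: 0.746
gripper_force: 54.4
```

apply_moves(
  steps=[
    [0,0,0.3,0,0.2],
    [0,0,1,0,0.2],
    [0,0,2,0,0.2],
    [0,0,3,0,0.2],
    [0,0,6,0,0.2],
    [0,0,10,0,0.2],
    [0,0,14,0,0.2],
    [0,0,14,0,0.2],
  ],
)

```text
time_s: 18.7
tool_pos: [0.4093, 0.2829, 0.1273]
ee_rot: [0.002, 0.002, 1.0, 0.001]
force: [0.2, -1.2, -2.0]
gripper_width: 0.741
gripper_force: 56.2
```

```bash
python3 - <<'E'
from h import *
s=robot.sense(); print(s["tool_pos"],s["gripper_width"],s["force"])
b,e=snap("side","s5"); t=np.load("pics/t4.npz")["p"]; V=cv2.cvtColor(t,cv2.COLOR_RGB2HSV)[...,2]
m=np.zeros(V.shape,bool); m[160:222,176:253]=1; m&=V<60
m=cv2.morphologyEx(m.astype(np.uint8),cv2.MORPH_CLOSE,np.ones((5,5))); m=cv2.morphologyEx(m,cv2.MORPH_OPEN,np.ones((21,21)))
print("tray",*rect(planepts("top",.012),m))
cv2.imwrite("pics/c5.png",cv2.resize(b[60:220,180:340,::-1],(480,480),interpolation=cv2.INTER_CUBIC))
E
```

```text
[0.40925034 0.28287285 0.12730128] 0.7414011437419636 [ 0.15932843 -1.22599079 -2.00262687]
tray [562.5 294.4] [129.7 161.6] 1.4 [12. 12. 12.] [ 181  167   65   52 3251]
```

View pics/c5.png

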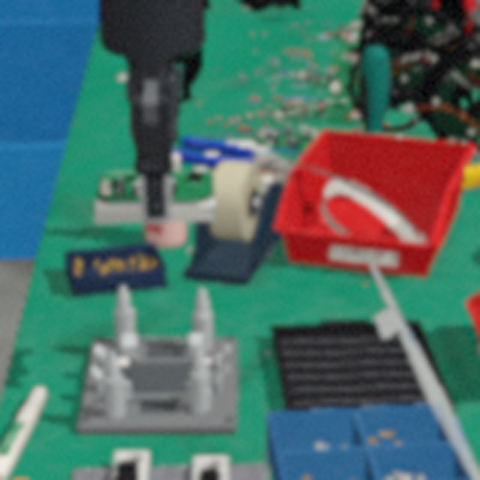

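The finished board hangs level in the fingers and the nest is empty. I'll carry the board to the tray at (0.5625, 0.2945).

apply_moves(
  steps=[
    [4,0.3,0,0,0.2],
    [8,0.6,0,0,0.2],
    [12,0.9,0,0,0.2],
    [15.4,1.2,0,0,0.2],
    [15.4,1.2,-4,0,0.2],
    [15.4,1.2,-9,0,0.2],
    [15.4,1.2,-12.5,0,0.2],
    [15.4,1.2,-13.5,0,0.2],
  ],
)

```text
time_s: 19.75
tool_pos: [0.56, 0.2926, -0.014]
ee_rot: [-0.002, 0.002, 1.0, -0.001]
force: [-0.2, -0.1, -1.3]
gripper_width: 0.745
gripper_force: 56.1
```

apply_moves(
  steps=[
    [0,0,-0.3,0,0.2],
    [0,0,-0.6,0,0.2],
    [0,0,-0.9,0,0.2],
    [0,0,-0.9,0,0.2],
  ],
)

```text
time_s: 20.25
tool_pos: [0.5622, 0.2938, -0.0192]
ee_rot: [0.0, 0.002, 1.0, 0.0]
force: [-0.1, 0.6, -2.0]
gripper_width: 0.747
gripper_force: 56.2
```

apply_moves(
  steps=[
    [0,0,-0.2,0,0.2],
    [0,0,-0.4,0,0.2],
    [0,0,-0.5,0,0.2],
    [0,0,-0.5,0,0.2],
  ],
)

```text
time_s: 20.75
tool_pos: [0.5619, 0.2938, -0.0247]
ee_rot: [-0.0, 0.002, 1.0, 0.0]
force: [-0.1, 0.8, -2.2]
gripper_width: 0.745
gripper_force: 56.2
```

apply_moves(
  steps=[
    [0,0,-0.1,0,0.2],
    [0,0,-0.2,0,0.2],
    [0,0,-0.2,0,0.2],
  ],
)

```text
time_s: 21.12
tool_pos: [0.5621, 0.2939, -0.025]
ee_rot: [0.0, 0.002, 1.0, -0.0]
force: [-5.3, -4.7, 14.7]
gripper_width: 0.744
gripper_force: 58.0
```

apply_moves(
  steps=[
    [0,0,0.1,0,0.6],
    [0,0,0.1,0,1],
    [0,0,0.1,0,1],
    [0,0,3,0,1],
    [0,0,9,0,1],
    [0,0,15,0,1],
    [-5,-1,20,0,1],
    [-10,-3,22,0,1],
  ],
)

```text
time_s: 22.12
tool_pos: [0.4642, 0.2662, 0.1943]
ee_rot: [0.001, 0.002, 1.0, 0.001]
force: [0.1, -0.8, 2.6]
gripper_width: 0.996
gripper_force: 0.0
```

apply_moves(
  steps=[
    [0,-6,0,0,1],
    [0,-12,0,0,1],
    [0,-18,0,0,1],
    [0,-23,0,0,1],
    [0,-28,0,0,1],
    [0.5,-32,0,0,1],
    [1.5,-36.4,0,0,1],
    [1.5,-36.4,-5,0,1],
  ],
)

```text
time_s: 23.12
tool_pos: [0.4821, -0.1036, 0.1434]
ee_rot: [0.002, 0.005, 1.0, -0.001]
force: [0.3, 0.5, 0.0]
gripper_width: 0.998
gripper_force: 0.0
```

```bash
python3 - <<'E'
from h import *
a,d=snap("top","t6"); b,e=snap("side","s6"); s=robot.sense(); print(s["tool_pos"],s["ee_rot"].round(3),s["gripper_width"],s["joint_pos"].round(2))
cr=lambda im,x,y,w,h,k: cv2.resize(im[y:y+h,x:x+w,::-1],(w*k,h*k),interpolation=cv2.INTER_CUBIC)
W=np.zeros((540,800,3),np.uint8); W[:540,:480]=cr(a,170,150,160,180,3); W[:540,500:800]=cr(b,230,150,100,180,3); cv2.imwrite("pics/c6.png",W)
E
```

```text
[ 0.476944   -0.09918924  0.13858459] [-0.003  0.002  1.     0.001] 0.9994723036864275 [ 1.24  0.31 -1.27  1.85  0.32  1.22  1.43]
```

View pics/c6.png

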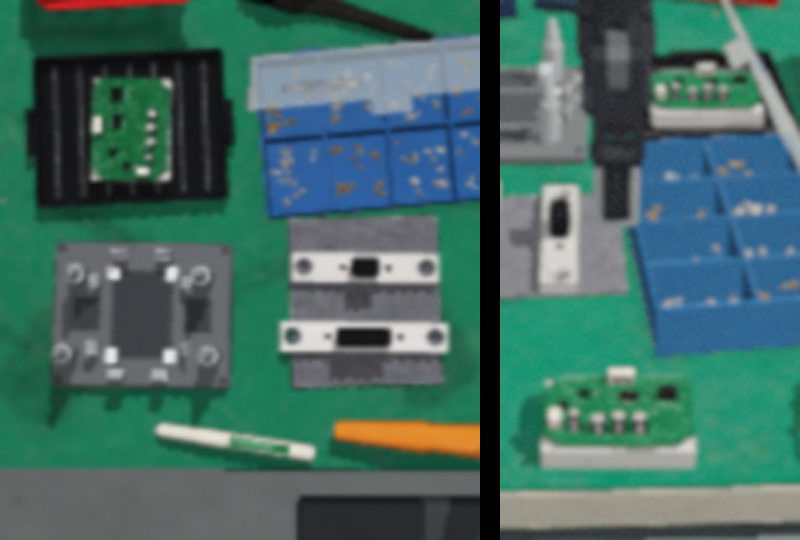

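The finished board sits in the tray at about (132,130) and the bars are on the mat. The empty nest shows four white guide corners around (141,315), and the fresh board is untouched. Now the nest centre and the fresh board's centre.

```bash
python3 - <<'E'
from h import *
t=np.load("pics/t6.npz"); hsv=cv2.cvtColor(t["p"],cv2.COLOR_RGB2HSV).astype(int); S,V=hsv[...,1],hsv[...,2]
m=np.zeros(V.shape,np.uint8); m[236:274,200:234]=1; m=((V>150)&(S<60)&(m>0)).astype(np.uint8)
n,l,st,c=cv2.connectedComponentsWithStats(m)
for i in range(1,n):
    if st[i,4]>5: print(st[i,4],c[i].round(1),onplane("top",[c[i]],.027).round(4))
f=np.load("pics/top0.npz"); hsv=cv2.cvtColor(f["p"],cv2.COLOR_RGB2HSV).astype(int); H,S,V=[hsv[...,i] for i in range(3)]
w=np.zeros(V.shape,bool); w[203:248,352:388]=1
m=w&~((H>=76)&(H<=82)&(S>150)); m=cv2.morphologyEx(m.astype(np.uint8),cv2.MORPH_CLOSE,np.ones((7,7)))
print(rect(planepts("top",.013),m))
m=np.zeros(V.shape,bool); m[165:218,185:240]=1; h2=cv2.cvtColor(t["p"],cv2.COLOR_RGB2HSV).astype(int)
m&=(h2[...,2]>75); m=cv2.morphologyEx(m.astype(np.uint8),cv2.MORPH_CLOSE,np.ones((7,7))); m=cv2.morphologyEx(m,cv2.MORPH_OPEN,np.ones((9,9))); print("fin in tray",rect(planepts("top",.017),m))
C=cloud("side",np.load("pics/s6.npz")["d"]); A=cloud("side",np.load("pics/side0.npz")["d"])
m=(np.abs(C-A).max(2)>.05)&(C[...,2]<.25)&(np.abs(C[...,0]-.477)<.03)&(C[...,1]<.0)&(C[...,1]>-.2); q=C[m]; print(len(q)); 
if len(q): print(q[np.argsort(q[:,2])[:6]].round(3))
E
```

```text
15 [207.4 240.6] [[0.4404 0.3037 0.027 ]]
21 [227.  240.9] [[0.4398 0.2555 0.027 ]]
6 [232.  243.2] [[0.4342 0.2431 0.027 ]]
7 [200.4 265.7] [[0.3791 0.3196 0.027 ]]
21 [206.4 268. ] [[0.3735 0.3049 0.027 ]]
23 [226.  268.2] [[0.3733 0.2569 0.027 ]]
(array([ 479.4, -100.8]), array([69.7, 90.9]), 88.8, array([13., 13., 13.]), array([ 357,  207,   29,   38, 1003], dtype=int32))
fin in tray (array([561.2, 293.8]), array([84.3, 65.3]), 0.8, array([17., 17., 17.]), array([200, 176,  27,  34, 906], dtype=int32))
751
[[ 0.485 -0.058 -0.374]
 [ 0.479 -0.061 -0.363]
 [ 0.501 -0.061 -0.353]
 [ 0.496 -0.061 -0.338]
 [ 0.47  -0.061 -0.338]
 [ 0.453 -0.063 -0.335]]
```

apply_moves(
  steps=[
    [0.2,0,-4,0,1],
    [0.2,0,-9,0,1],
    [0.2,0,-13,0,1],
    [0.2,0,-15,0,1],
    [0.2,0,-16,0,1],
    [0.2,0,-16.4,0,1],
    [0.2,0,-16.4,0,1],
  ],
)

```text
time_s: 24.1
tool_pos: [0.4823, -0.0993, -0.0209]
ee_rot: [0.001, 0.002, 1.0, -0.0]
force: [-0.1, 1.6, 0.2]
gripper_width: 0.998
gripper_force: 0.0
```

apply_moves(
  steps=[
    [-0.2,-0.1,-0.2,0,1],
    [-0.2,-0.1,-0.4,0,1],
    [-0.2,-0.1,-0.4,0,1],
  ],
)

```text
time_s: 24.48
tool_pos: [0.4796, -0.1003, -0.0258]
ee_rot: [-0.0, 0.002, 1.0, 0.0]
force: [-0.3, -0.1, 0.2]
gripper_width: 1.002
gripper_force: 0.0
```

apply_moves(
  steps=[
    [0,0,0,0,0.7],
    [0,0,0,0,0.4],
    [0,0,0,0,0.2],
    [0,0,0,0,0.2],
  ],
)

```text
time_s: 24.98
tool_pos: [0.4798, -0.1002, -0.0253]
ee_rot: [-0.0, 0.002, 1.0, -0.0]
force: [-3.0, -1.0, 9.1]
gripper_width: 0.741
gripper_force: 53.8
```

apply_moves(
  steps=[
    [0,0,1,0,0.2],
    [0,0,5,0,0.2],
    [0,0,10,0,0.2],
    [-1,2,15,0,0.2],
    [-2.5,7,18,0,0.2],
    [-4,12.5,18,0,0.2],
    [-5,18,18,0,0.2],
    [-6,24,18,0,0.2],
  ],
)

```text
time_s: 25.98
tool_pos: [0.4192, 0.1406, 0.1546]
ee_rot: [0.001, 0.003, 1.0, -0.002]
force: [1.4, -0.2, -1.6]
gripper_width: 0.739
gripper_force: 56.3
```

apply_moves(
  steps=[
    [-0.5,5,0,-0.006,0.2],
    [-1,10,0,-0.012,0.2],
    [-1.2,14.1,0,-0.012,0.2],
    [-1.2,14.1,-4,-0.012,0.2],
    [-1.2,14.1,-8,-0.012,0.2],
    [-1.2,14.1,-11,-0.012,0.2],
    [-1.2,14.1,-11,-0.012,0.2],
    [-1.2,14.1,-11,-0.012,0.2],
  ],
)

```text
time_s: 26.98
tool_pos: [0.4081, 0.2814, 0.0456]
ee_rot: [0.0, 0.008, 1.0, 0.0]
force: [0.1, 0.5, -1.7]
gripper_width: 0.742
gripper_force: 56.2
```

```bash
python3 - <<'E'
from h import *
b,e=snap("side","s7"); s=robot.sense(); print(s["tool_pos"],s["ee_rot"].round(3),s["gripper_width"],s["force"])
cr=lambda im,x,y,w,h,k: cv2.resize(im[y:y+h,x:x+w,::-1],(w*k,h*k),interpolation=cv2.INTER_CUBIC)
cv2.imwrite("pics/c7.png",cr(b,180,90,120,120,5))
E
```

```text
[0.40837477 0.28143871 0.04575287] [0.001 0.008 1.    0.001] 0.7414382911362905 [ 0.14670667  0.769859   -0.93603644]
```

View pics/c7.png

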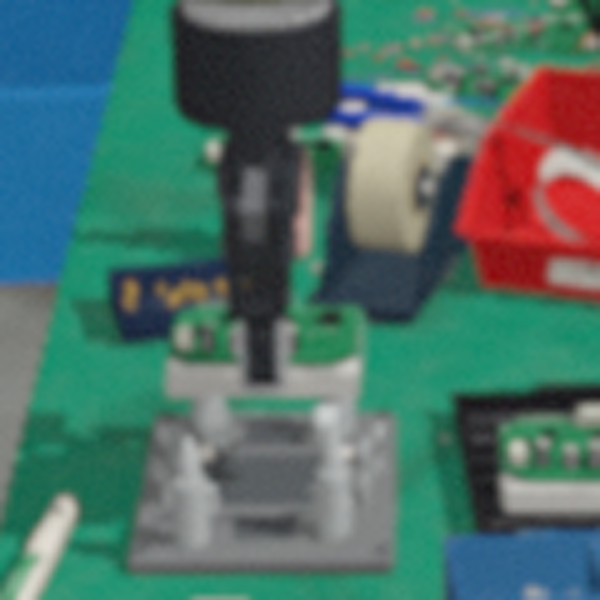

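The board is held level and centred over the nest, with its connector end towards the robot at the left of the crop. I'll lower it in.

apply_moves(
  steps=[
    [-0.1,0,-2,0,0.2],
    [-0.1,0,-3.5,0,0.2],
    [-0.1,0,-4.2,0,0.2],
    [-0.1,0,-4.6,0,0.2],
    [-0.1,0,-5,0,0.2],
    [-0.1,0,-5.3,0,0.2],
    [-0.1,0,-5.3,0,0.2],
  ],
)

```text
time_s: 27.9
tool_pos: [0.407, 0.2823, -0.0084]
ee_rot: [0.001, 0.007, 1.0, 0.001]
force: [-0.1, 5.5, -2.0]
gripper_width: 0.742
gripper_force: 56.6
```

apply_moves(
  steps=[
    [0,0.1,-0.2,0,0.2],
    [0,0.1,-0.4,0,0.2],
    [0,0.1,-0.5,0,0.2],
    [0,0.1,-0.5,0,0.2],
  ],
)

```text
time_s: 28.4
tool_pos: [0.407, 0.2823, -0.0124]
ee_rot: [0.001, 0.008, 1.0, -0.0]
force: [-6.1, -2.8, 24.9]
gripper_width: 0.743
gripper_force: 59.4
```

apply_moves(
  steps=[
    [0,0,0.1,0,0.5],
    [0,0,0.1,0,1],
    [0,0,0.1,0,1],
    [0,0,0.1,0,1],
    [0,0,3,0,1],
    [0,0,8,0,1],
    [0,0,13,0,1],
    [0,-4,18,-0.18,0.4],
  ],
)

```text
time_s: 29.4
tool_pos: [0.406, 0.2455, 0.1659]
ee_rot: [-0.0, 0.095, 0.995, 0.001]
force: [2.3, -2.4, 1.0]
gripper_width: 0.813
gripper_force: 0.0
```

apply_moves(
  steps=[
    [-0.3,-4,0,-0.18,-0.1],
    [-0.5,-8,0,-0.36,-0.2],
    [-0.8,-11,0,-0.54,-0.2],
    [-1,-13,0,-0.72,-0.2],
    [-1.2,-14.4,0,-0.9,-0.2],
    [-1.5,-14.4,0,-1.08,-0.2],
    [-1.8,-14.4,0,-1.26,-0.2],
    [-1.8,-14.4,0,-1.38,-0.2],
  ],
)

```text
time_s: 30.4
tool_pos: [0.3884, 0.0993, 0.164]
ee_rot: [0.0, 0.709, 0.705, -0.0]
force: [0.3, -0.6, 0.1]
gripper_width: 0.403
gripper_force: 0.0
```

```bash
python3 - <<'E'
from h import *
a,d=snap("top","t8"); b,e=snap("side","s8"); s=robot.sense(); print(s["tool_pos"],s["ee_rot"].round(4),s["gripper_width"],s["joint_pos"].round(2))
cr=lambda im,x,y,w,h,k: cv2.resize(im[y:y+h,x:x+w,::-1],(w*k,h*k),interpolation=cv2.INTER_CUBIC)
W=np.zeros((560,800,3),np.uint8); W[:,:400]=cr(a,180,190,100,140,4); W[:,400:]=cr(b,190,120,100,140,4); cv2.imwrite("pics/c8.png",W)
C=cloud("side",e); q=C[(abs(C[...,0]-.407)<.05)&(abs(C[...,1]-.24)<.012)&(C[...,2]>.008)&(C[...,2]<.05)]; print(np.percentile(q[:,2],[50,80,95]).round(4))
E
```

```text
[0.38860283 0.09918101 0.16407708] [ 5.000e-04  7.083e-01  7.059e-01 -4.000e-04] 0.3997971057997971 [ 1.12 -0.29 -1.27  2.02 -0.29  1.23 -0.04]
[0.0141 0.026  0.0403]
```

View pics/c8.png

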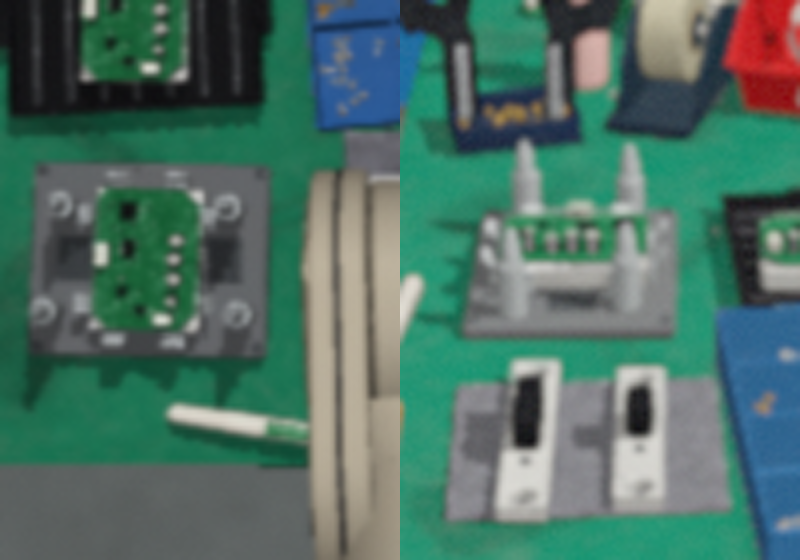

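The fresh board sits flat in the nest with its connector at the near end (162,318), on the long bar's side. Next I'll take the long bar from the mat.

apply_moves(
  steps=[
    [0,-0.2,-5,0,-0.2],
    [0,-0.2,-10,0,-0.2],
    [0,-0.2,-14,0,-0.2],
    [0,-0.2,-16,0,-0.2],
    [0,-0.2,-16.9,0,-0.2],
    [0,-0.2,-16.9,0,-0.2],
    [0,-0.2,-16.9,0,-0.6],
    [0,-0.2,-16.9,0,-1],
  ],
  newtons=40,
)

```text
time_s: 31.5
tool_pos: [0.3903, 0.0967, -0.003]
ee_rot: [0.002, 0.708, 0.706, 0.001]
force: [-3.5, 0.7, 8.8]
gripper_width: 0.174
gripper_force: 39.4
```

apply_moves(
  steps=[
    [0,0,0,0,-1],
    [0,0,0,0,-1],
    [0,0,0,0,-1],
  ],
)

```text
time_s: 31.88
tool_pos: [0.3903, 0.0967, -0.003]
ee_rot: [0.002, 0.708, 0.706, 0.001]
force: [-2.4, 0.8, 8.0]
gripper_width: 0.173
gripper_force: 39.4
```

apply_moves(
  steps=[
    [0,0,1,0,-1],
    [0,0,4,0,-1],
    [0,0,8,0,-1],
    [0,0,13,0,-1],
    [-0.4,5,13,0,-1],
    [-0.8,10,13,0,-1],
    [-1.2,15,13,-0.008,-1],
    [-1.4,18.4,13,-0.008,-1],
  ],
)

```text
time_s: 32.88
tool_pos: [0.3758, 0.2771, 0.1268]
ee_rot: [0.0, 0.711, 0.703, 0.001]
force: [0.5, -0.6, 0.3]
gripper_width: 0.17
gripper_force: 39.6
```

apply_moves(
  steps=[
    [0,0,-1,0,-1],
    [0,0,-3,0,-1],
    [0,0,-4.5,0,-1],
    [0,0,-4.5,0,-1],
    [0,0,-4.5,0,-1],
  ],
)

```text
time_s: 33.5
tool_pos: [0.3759, 0.2759, 0.0815]
ee_rot: [0.0, 0.711, 0.704, 0.001]
force: [0.3, 0.3, -1.2]
gripper_width: 0.174
gripper_force: 39.6
```

```bash
python3 - <<'E'
from h import *
b,e=snap("side","s9"); a,d=snap("top","t9"); s=robot.sense(); print(s["tool_pos"],s["ee_rot"].round(4),s["gripper_width"],s["force"])
cr=lambda im,x,y,w,h,k: cv2.resize(im[y:y+h,x:x+w,::-1],(w*k,h*k),interpolation=cv2.INTER_CUBIC)
W=np.zeros((500,800,3),np.uint8); W[:,:400]=cr(a,180,220,80,100,5); W[:,400:]=cr(b,190,110,80,100,5); cv2.imwrite("pics/c9.png",W)
E
```

```text
[0.37595589 0.27604851 0.08147665] [1.000e-04 7.105e-01 7.037e-01 8.000e-04] 0.17790785454335706 [-0.20746837  0.10148344 -1.98765256]
```

View pics/c9.png

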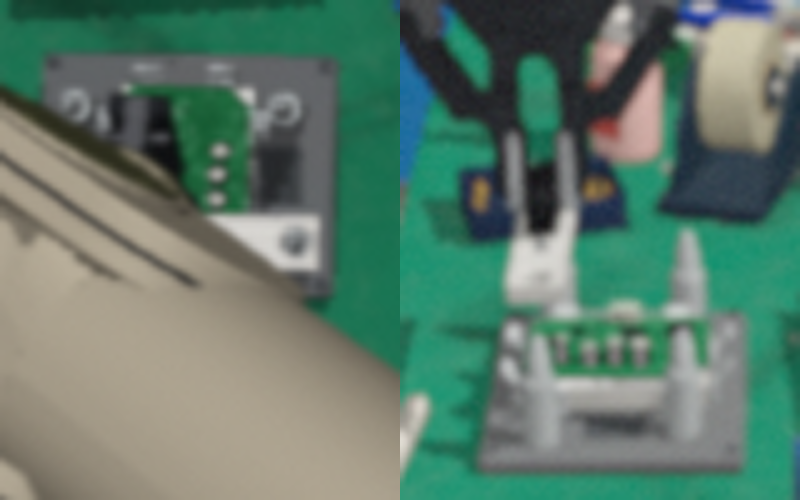

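The long bar hangs level just above its pins. The TCP is at y 0.276, about 5 mm short of the 0.281 it needs, so I'll correct before lowering.

apply_moves(
  steps=[
    [-0.1,0.3,0,0,-1],
    [-0.1,0.5,0,0,-1],
    [-0.1,0.5,0,0,-1],
    [-0.1,0.5,0,0,-1],
  ],
)

```text
time_s: 34.1
tool_pos: [0.3743, 0.2811, 0.0808]
ee_rot: [-0.0, 0.71, 0.704, 0.0]
force: [-0.4, -0.3, -1.0]
gripper_width: 0.173
gripper_force: 39.6
```

```bash
python3 - <<'E'
from h import *
s=robot.sense(); print(s["tool_pos"].round(4),s["ee_rot"].round(4),s["joint_pos"].round(3))
# visible hole / pin-free check: right bar end in top view, bar top plane z = tcp_z+.006+.008
t=np.load("pics/t9.npz")["p"]; hsv=cv2.cvtColor(t,cv2.COLOR_RGB2HSV).astype(int); m=np.zeros(hsv.shape[:2],bool); m[255:280,225:260]=1
m&=(hsv[...,2]>165)&(hsv[...,1]<50); v,u=np.nonzero(m); print("right end",onplane("top",[[u.max(),(v[u>u.max()-4]).mean()]],.0955))
v,u=236,190
for q in((237,242),(239,268),(238.8,268)): print(onplane("top",[q],.095))
E
```

```text
[0.3743 0.2811 0.0808] [-2.000e-04  7.102e-01  7.040e-01  3.000e-04] [ 0.393  0.357 -1.269  1.966  0.384  1.095 -1.048]
right end [[0.37639328 0.20900079 0.0955    ]]
[[0.43520409 0.22357563 0.095     ]]
[[0.37574769 0.2182206  0.095     ]]
[[0.37574673 0.21867962 0.095     ]]
```

apply_moves(
  steps=[
    [0.05,-0.1,-1,0,-1],
    [0.05,-0.1,-2,0,-1],
    [0.05,-0.1,-2.6,0,-1],
    [0.05,-0.1,-3.1,0,-1],
    [0.05,-0.1,-3.1,0,-1],
  ],
)

```text
time_s: 34.72
tool_pos: [0.3747, 0.2801, 0.0495]
ee_rot: [-0.0, 0.71, 0.704, 0.0]
force: [-0.0, 1.1, -1.1]
gripper_width: 0.175
gripper_force: 39.6
```

apply_moves(
  steps=[
    [0,0,-0.5,0,-1],
    [0,0,-0.9,0,-1],
    [0,0,-1.2,0,-1],
    [0,0,-1.4,0,-1],
    [0,0,-1.4,0,-1],
  ],
)

```text
time_s: 35.35
tool_pos: [0.3749, 0.2801, 0.036]
ee_rot: [0.0, 0.71, 0.704, 0.0]
force: [-1.6, -3.4, 4.5]
gripper_width: 0.173
gripper_force: 40.4
```

apply_moves(
  steps=[
    [0,0,0,0,-0.5],
    [0,0,0,0,-0.2],
    [0,0,0,0,-0.2],
    [0,0,3,0,-0.2],
    [0,0,8,0,-0.2],
    [0,0,12,0,-0.2],
    [2,-5,13,0.008,-0.2],
    [4,-11,13,0.008,-0.2],
  ],
)

```text
time_s: 36.35
tool_pos: [0.4154, 0.1707, 0.1667]
ee_rot: [0.001, 0.706, 0.708, 0.001]
force: [1.1, -0.5, 0.4]
gripper_width: 0.399
gripper_force: 0.0
```

apply_moves(
  steps=[
    [2,-4,0,0,-0.2],
    [3.1,-7.3,0,0,-0.2],
    [3.1,-7.3,-2,0,-0.2],
    [3.1,-7.3,-4,0,-0.2],
    [3.1,-7.3,-4,0,-0.2],
  ],
)

```text
time_s: 36.98
tool_pos: [0.4447, 0.0978, 0.1249]
ee_rot: [-0.001, 0.707, 0.707, -0.0]
force: [0.4, 0.1, 1.4]
gripper_width: 0.402
gripper_force: 0.0
```

```bash
python3 - <<'E'
from h import *
b,e=snap("side","s10"); a,d=snap("top","t10"); s=robot.sense(); print(s["tool_pos"],s["ee_rot"].round(4),s["gripper_width"],s["joint_pos"].round(2))
C=cloud("top",d)
for u in range(186,246,4): print(u,C[267,u].round(3))
cr=lambda im,x,y,w,h,k: cv2.resize(im[y:y+h,x:x+w,::-1],(w*k,h*k),interpolation=cv2.INTER_CUBIC)
W=np.zeros((500,800,3),np.uint8); W[:,:400]=cr(a,180,220,80,100,5); W[:480,400:]=cr(b,190,130,100,120,4); cv2.imwrite("pics/c10.png",W)
E
```

```text
[0.44578948 0.0982509  0.12634946] [-2.000e-04  7.072e-01  7.070e-01  6.000e-04] 0.4017313139906651 [ 0.92  0.22 -1.32  1.94  0.23  1.15 -0.49]
186 [0.377 0.35  0.049]
190 [0.377 0.338 0.061]
194 [0.377 0.33  0.054]
198 [0.377 0.321 0.051]
202 [0.377 0.311 0.054]
206 [0.377 0.298 0.074]
210 [0.377 0.289 0.072]
214 [0.377 0.28  0.069]
218 [0.377 0.27  0.073]
222 [0.377 0.261 0.072]
226 [0.377 0.254 0.048]
230 [0.377 0.244 0.051]
234 [0.377 0.235 0.051]
238 [0.377 0.224 0.059]
242 [0.377 0.216 0.042]
```

View pics/c10.png

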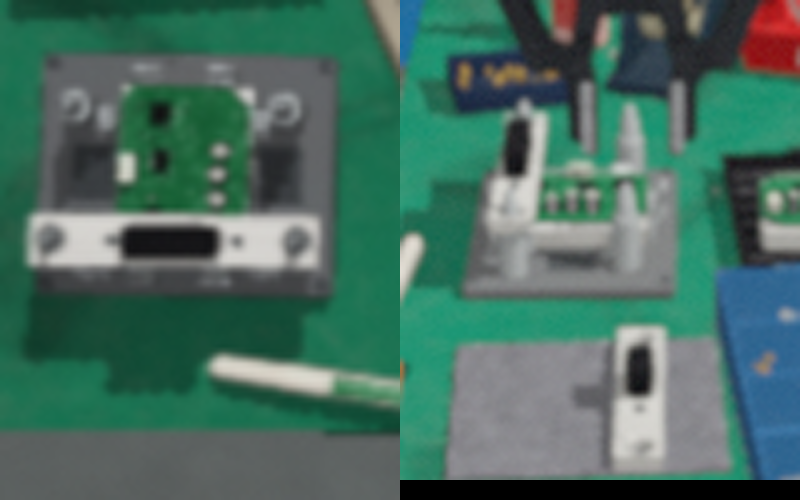

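The long bar is fully down on its pins, with its top at about 0.050 and the pins through both holes. Now the short bar.

apply_moves(
  steps=[
    [0,-0.1,-4,0,-0.2],
    [0,-0.1,-8,0,-0.2],
    [0,-0.1,-11,0,-0.2],
    [0,-0.1,-12.2,0,-0.2],
    [0,-0.1,-12.8,0,-0.2],
    [0,-0.1,-12.8,0,-0.2],
  ],
)

```text
time_s: 37.83
tool_pos: [0.4463, 0.0969, -0.0014]
ee_rot: [0.0, 0.708, 0.707, 0.001]
force: [0.1, -0.3, -0.3]
gripper_width: 0.401
gripper_force: 0.0
```

apply_moves(
  steps=[
    [0,0,0,0,-0.6],
    [0,0,0,0,-1],
    [0,0,0,0,-1],
    [0,0,0,0,-1],
  ],
)

```text
time_s: 38.33
tool_pos: [0.4464, 0.0968, -0.0013]
ee_rot: [0.001, 0.708, 0.707, 0.001]
force: [-1.4, -0.5, 6.5]
gripper_width: 0.175
gripper_force: 40.7
```

apply_moves(
  steps=[
    [0,0,1,0,-1],
    [0,0,4,0,-1],
    [0,0,8,0,-1],
    [0,0,13,0,-1],
    [-0.2,5,13,0,-1],
    [-0.4,10,13,0,-1],
    [-0.6,15,13,-0.008,-1],
    [-0.75,18.4,13,-0.008,-1],
  ],
)

```text
time_s: 39.33
tool_pos: [0.4375, 0.2832, 0.1286]
ee_rot: [-0.0, 0.71, 0.704, 0.001]
force: [0.5, -1.0, -1.3]
gripper_width: 0.174
gripper_force: 39.9
```

apply_moves(
  steps=[
    [0,0,-1,0,-1],
    [0,0,-3,0,-1],
    [0,0,-4.5,0,-1],
    [0,0,-4.5,0,-1],
    [0,0,-4.5,0,-1],
    [0,0,-4.5,0,-1],
  ],
)

```text
time_s: 40.08
tool_pos: [0.4385, 0.2808, 0.0833]
ee_rot: [0.0, 0.71, 0.704, 0.001]
force: [0.1, -0.0, -1.3]
gripper_width: 0.174
gripper_force: 39.8
```

apply_moves(
  steps=[
    [0,0,-1,0,-1],
    [0,0,-2,0,-1],
    [0,0,-2.7,0,-1],
    [0,0,-3.2,0,-1],
    [0,0,-3.2,0,-1],
  ],
)

```text
time_s: 40.7
tool_pos: [0.4379, 0.2808, 0.0504]
ee_rot: [-0.0, 0.71, 0.704, 0.0]
force: [-0.8, 0.5, -0.1]
gripper_width: 0.171
gripper_force: 39.9
```

apply_moves(
  steps=[
    [0,0,-0.5,0,-1],
    [0,0,-0.9,0,-1],
    [0,0,-1.2,0,-1],
    [0,0,-1.3,0,-1],
    [0,0,-1.3,0,-1],
  ],
)

```text
time_s: 41.32
tool_pos: [0.4382, 0.2809, 0.0378]
ee_rot: [-0.0, 0.71, 0.704, 0.0]
force: [-0.3, 1.2, -1.0]
gripper_width: 0.175
gripper_force: 39.9
```

apply_moves(
  steps=[
    [0,0,-0.1,0,-1],
    [0,0,-0.2,0,-1],
    [0,0,-0.2,0,-1],
  ],
)

```text
time_s: 41.7
tool_pos: [0.4384, 0.2809, 0.0374]
ee_rot: [0.001, 0.71, 0.704, 0.0]
force: [-7.3, -7.7, 22.8]
gripper_width: 0.173
gripper_force: 42.9
```

Firm contact at the expected height. I'll release, back away clear and check.

apply_moves(
  steps=[
    [0,0,0.1,0,-0.5],
    [0,0,0.1,0,-0.2],
    [0,0,0.1,0,-0.2],
    [0,0,3,0,-0.2],
    [0,0,8,0,-0.2],
    [0,0,13,0,-0.2],
    [0,-5,17,0,-0.2],
    [0,-10,20,0,-0.2],
  ],
)

```text
time_s: 42.7
tool_pos: [0.4391, 0.194, 0.2295]
ee_rot: [-0.0, 0.71, 0.704, 0.002]
force: [0.3, -1.7, 0.6]
gripper_width: 0.401
gripper_force: 0.0
```

apply_moves(
  steps=[
    [0,-6,0,0,-0.2],
    [0,-12,0,0,-0.2],
    [0,-18,0,0,-0.2],
    [0,-22,0,0,-0.2],
    [0,-22,0,0,-0.2],
    [0,-22,0,0,-0.2],
  ],
)

```text
time_s: 43.45
tool_pos: [0.4391, -0.0248, 0.2283]
ee_rot: [-0.0, 0.71, 0.704, 0.001]
force: [0.1, 0.0, 1.3]
gripper_width: 0.402
gripper_force: 0.0
```

```bash
python3 - <<'E'
from h import *
b,e=snap("side","s11"); a,d=snap("top","t11"); s=robot.sense(); print(s["tool_pos"],s["time_s"])
C=cloud("top",d); D=cloud("side",e)
for r in(267,241): print([C[r,u].round(3).tolist() for u in(197,200,214,228,232)])
hsv=cv2.cvtColor(a,cv2.COLOR_RGB2HSV).astype(int)
cr=lambda im,x,y,w,h,k: cv2.resize(im[y:y+h,x:x+w,::-1],(w*k,h*k),interpolation=cv2.INTER_CUBIC)
W=np.zeros((560,800,3),np.uint8); W[:,:400]=cr(a,170,150,100,140,4); W[:,400:]=cr(b,180,120,100,140,4); cv2.imwrite("pics/c11.png",W)
E
```

```text
[ 0.43911577 -0.02421132  0.22830105] 43.55
[[0.377, 0.323, 0.051], [0.377, 0.316, 0.051], [0.377, 0.278, 0.077], [0.377, 0.249, 0.055], [0.377, 0.239, 0.057]]
[[0.439, 0.325, 0.048], [0.439, 0.317, 0.053], [0.438, 0.28, 0.073], [0.439, 0.25, 0.052], [0.439, 0.24, 0.051]]
```

View pics/c11.png

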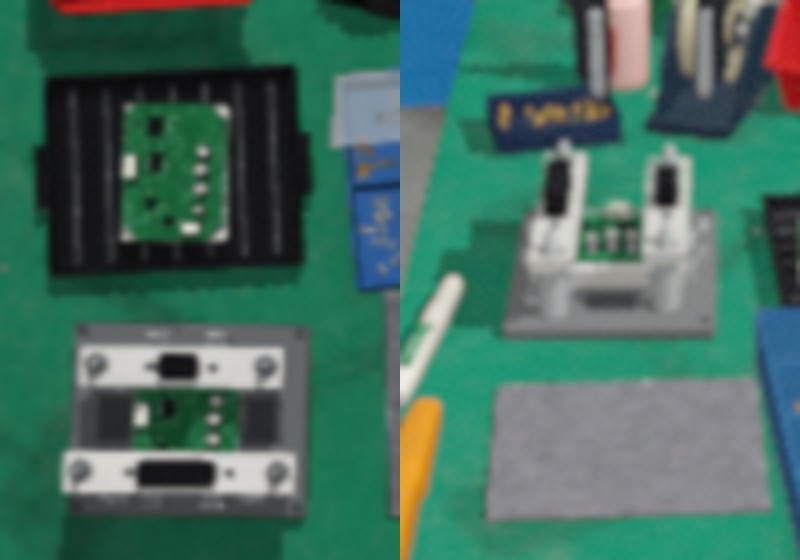

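Both bars are down on their own pins, at crop rows 367 and 472, with their tops at about 0.05. The finished board lies in the tray at (175,172) and the mat is empty.

```bash
python3 -c "
from workcell import robot
print(robot.sign_off())"
```

```text
the job is handed in; nothing more can be done
None
```

The job is handed in at about 44 s (the hand-in returned no verdict): in the last pictures the fresh board is seated with its connector end on the long bar's side, both bars are down on their own pins, and the finished board is in the tray; the wired board was never approached.

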